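Check the stroke of a belt tensioner and mark the reading

ROBOT

A 7-joint arm with a two-finger parallel gripper is mounted at the origin on a cart in front of the work surface, level with it; the furniture and walls round the work are solid. World frame = base frame: x ahead of the robot, y to its left, z up, the work surface at z = 0. Lengths are in mm, angles in rad, forces in N, time in s.
With the tool pointing down it reaches from about 425 to 800 mm from the base axis. Payload 8.3 kg.
Tool frame: the origin (TCP) lies midway between the tips of the shut fingers; the grasp point (between the pads) lies 19 mm behind it; z points along the fingers, y is the line along which they close (so a half turn about z gives the same grasp; the last joint's range is limited). The gripper opens to 85 mm and grips with 20 to 120 N. Pads are 22 mm wide; open, the fingers measure 114 mm over their backs; the gripper's body (76 mm by 85 mm) begins 54 mm behind the grasp point. The pads swing forward as they close: fully open they stand 13 mm farther back than shut.
Start: joints at [1.065, 0.383, 0.016, 1.37, -0.006, 1.388, -0.046], TCP at [267.827, -564.687, 231.279] pointing down, gripper open.
Joint ranges: [-2.95, 2.95], [-0.25, 2.06], [-1.52, 1.56], [0.18, 2.33], [-1.44, 4.58], [0.02, 2.06], [-3.01, 3.01]. Speed limits (rad/s): [2.39, 2.39, 3.01, 3.01, 3.14, 3.14, 3.14].

INTERFACE

Orientations are given as a unit quaternion [x, y, z, w].
In Python, from station import * gives the robot as it stands.
- The arm moves only by the shell command python3 -m jog 'ROWS' [FORCE]. ROWS is JSON, a list that holds one entry, the list of rows, each a list of 5 numbers: the finger opening in m, from 0 to 0.0854, then the shift along the world's x, y, z in m, then the turn about the world's z in degrees. A call has 1 to 8 rows; each row is the pose to reach, as a shift and turn from the pose commanded when the call began; what a row does not reach only later rows make up. A row lasts 1/10 s, in which the tool goes at most 50 mm and 8.59 degrees, less where a joint would pass 70% of its speed; a pose out of reach is approached as far as the arm can. A call with a gripper value outside its range is refused whole. The fingers move at their own pace and stop on an object; FORCE is the grip in N (left out, the last holds). Time passes only in rows, so rows that repeat a pose let the fingers close. It gives the time, the measured TCP pose, the force, the opening and the grip force at its end, in the units of the state.
- get_state(): the state, without advancing time (a new reading comes with each control period).
- read_camera(name): name is "scene" or "top"; returns the picture (384x512x3 uint8, red, green, blue); there is no depth.
- calibration(name): a dict with "K" (3x3 intrinsics, pixels), "k1" (the pictures are not rectified: a ray, as slopes to the right and down, at radius r is drawn at 1 + k1 r^2 times it, then the intrinsics apply), "eye" and "attitude" of the camera in the world. Camera axes: x right, y up, looking along -z (the intrinsics and any distortion apply to the point x, -y, -z); pixel columns grow to the right and rows downward; lengths in mm; the calibration is good to about 2 mm. A picture is of the moment at which its call begins. calibration takes no time and is no camera call.
- close_job(): hands the job in; it is judged then, once.
The state is a dict: "time_s": time; "q": joint angles; "joint_velocities": joint speeds; "joint_torque": joint torques, N m; "eef_pos": TCP position; "orientation": TCP orientation; "ft_force": force on the tool from outside, world axes, zero at the start; "wrist_torque": the same for the moment, N m; "gripper_width": finger opening in mm; "gripper_force": force on a finger pad.
Only numpy, scipy, OpenCV 4.12 (cv2) and the standard library are available. Lean on these libraries where they do the work, as an engineer would, in place of code of your own. Each camera call takes 0.05 s, during which the arm holds its last target. There are 200 camera calls.

TASK

Check the stroke of the belt tensioner on its green fixture: push its sprung arm through its travel until it comes up firmly against the rubber stop inside (about 15 N at the roller, never more than 25 N), then ease it back to rest without letting it snap back. The red tell-tale needle is carried along and stays at the reading: without touching the needle, slide the yellow limit tab along the rim of the scale until its index point stands in line with the needle. Leave the things lying round the fixture where they are.

Things in the scene. Friction and masses are not known exactly. Their poses are not given: they have to be found in the camera images.
- tester: green base plate 180 x 168 x 12 mm fixed to the bench, on it the round aluminium tensioner housing (100 mm wide, top at z 34 mm) and at its right a flat white scale sector (53 to 103 mm from the pivot, face at z 33 mm, a line every 5 degrees). Origin on the bench under the pivot, z up. A reading q (rad) lies in direction -0.995 - q from the pivot, counter-clockwise from the fixture's x axis
- pivot (a point): point on the vertical pivot axis of arm, needle and tab, 50 mm above the bench
- deflection (a joint): deflection of the arm shown by its black pointer, rad: 0 at rest, grows as it is pushed clockwise seen from above. A spring returns it (at the roller about 4 N at rest, 9 N at 1.1 rad) and throws it back if let go. The rubber stop comes somewhere from 0.70 to 1.12 rad and can only be felt: from there the push at the roller rises about 1.8 N per mm
- lever: the tensioner arm with its pointer and roller: aluminium, 30 mm wide, top 50 mm above the bench, turning about the pivot; origin at the pivot axis on the bench; its x axis runs along the pointer, the roller lies at -x, and the roller moves toward its +y when pushed up-scale
- roller_centre (a point): middle of the black idler roller at the arm's end, across the pivot from the pointer: 44 mm across (47 at its rims), axis upright 130 mm from the pivot, spins freely, 51 to 77 mm above the bench (bolt head to 85 mm); under it the arm (40 to 50 mm), then open bench. At rest the side to push is the one toward the robot; push it, a grip on it counts as force on the arm
- buffer (a joint): how far the rubber stop hidden in the housing is squeezed, rad: 0 until the arm meets it; firm is over 0.012 (about 3 N at the roller above the spring)
- needle (a joint): reading of the red tell-tale needle, rad; a light friction holds it; the arm carries it up-scale but not back. It starts below the stop.
- telltale: the red tell-tale needle (2 mm thick, 36 mm above the bench, lying over the scale under the black pointer)
- needle_tip (a point): tip of the red needle, 85 mm from the pivot, 36 mm above the bench
- tab (a joint): reading of the yellow limit tab, rad, same scale and sense; it is held by friction (about 2 N at its grip) and stays where it is left
- tab_index (a point): the tab's index point, 85 mm from the pivot, 36 mm above the bench; it coincides with the needle tip when the two are in line
- tab_grip (a point): grip fin of the yellow tab: 10 mm thick along the rim, 16 mm long toward the pivot, its centre 113 mm from the pivot; this point is 54 mm above the bench, the fin's top 62 mm; below the fin a 16 mm block from 26 to 37 mm high clasps the rim
- notebook: black notebook 148 x 105 x 14 mm lying right of the fixture; origin under its centre
- pen: black marker pen, 130 mm long, 15 mm thick, lying left of the fixture; origin under its centre
- screwdriver: orange-handled screwdriver, 179 mm long, lying left of the fixture; origin under its centre
- timer: small white timer 58 x 62 x 20 mm lying right of the fixture; origin under its centre

How it is judged (in metres and radians):
On the way, in this order (a step that is already met when the one before it is completed fails the run):
1. the arm is pressed firmly on its rubber stop (stop squeezed by more than 0.012 rad) with no more than 25 N, for 0.3 s (value of joint buffer above 0.012 rad and contact force between the fingers and lever between 5 and 25 N), for 0.3 s.
2. the arm is back at rest (within 0.04 rad) (value of joint deflection below 0.04 rad), for 0.2 s.
At the end, for the whole second after the job is handed in: The arm is back at rest (within 0.04 rad), the red needle stands where the firm push left it, and the yellow tab's index point is in line with the needle tip (within 4 mm, half a 5-degree division) and at rest (value of joint deflection below 0.04 rad and value of joint needle above 0.65 rad and horizontal distance between tab_index and needle_tip below 0.004 m and velocity of joint tab between -0.05 and 0.05 rad/s); the robot touches nothing.
It fails at once if the arm is pushed with more than 25 N (contact force between the fingers and lever above 25 N).
It fails at once if the arm snaps back (faster than 2 rad/s) (velocity of joint deflection below -2 rad/s).
It fails at once if the robot touches the red needle (contact force between any of the fingers, the arm and telltale above 0.3 N).
It fails at once if notebook, pen, screwdriver or timer is moved by more than 30 mm (distance of any of notebook, pen, screwdriver, timer from where it was at the start of the episode above 0.03 m).
It also fails if it takes over 72 s, if anything falls off the work surface, if the arm or the gripper's body presses on something with over 40 N, if the wrist force passes 120 N, or if a joint passes its speed limit or range.

## Working session

There is one attempt and no reset: what is moved stays moved. The work goes in short steps, Python scripts to look and compute and a shell command to move; the robot and the scene stay as the last step left them, time stands still between calls to the robot, and variables do not carry over. Pictures are saved under pics/ and viewed, at most 10 in all, crops included, and the job is handed in when it is done.

```bash
mkdir -p pics; ls; cat > h.py <<'E'
from station import *
import numpy as np, cv2
from scipy.spatial.transform import Rotation as R
def cal(n):
    c=calibration(n);a=np.array(c["attitude"],float)
    M=a if a.shape==(3,3) else R.from_quat(a).as_matrix()
    return np.array(c["K"]),c["k1"],np.array(c["eye"]),M
def ray(n,u,v):
    K,k1,e,M=cal(n)
    p=cv2.undistortPoints(np.array([[[u,v]]],float),K,np.array([k1,0,0,0,0.]),)[0,0]
    return e,M@np.array([p[0],-p[1],-1])
def onz(n,u,v,z):
    e,d=ray(n,u,v);return (e+d*(z-e[2])/d[2])
def proj(n,P):
    K,k1,e,M=cal(n);p=M.T@(np.array(P)-e);x,y=p[0]/-p[2],-p[1]/-p[2];s=1+k1*(x*x+y*y)
    return (K@[x*s,y*s,1])[:2]
E
python3 - <<'E'
from h import *
for n in("scene","top"):
    im=read_camera(n);cv2.imwrite(f"pics/{n}0.png",cv2.cvtColor(im,cv2.COLOR_RGB2BGR));print(calibration(n))
print(get_state())
E
```

```text
pics
{'K': array([[469.12139461,   0.        , 250.65407305],
       [  0.        , 469.12139461, 189.78904502],
       [  0.        ,   0.        ,   1.        ]]), 'k1': -0.083204294554334, 'eye': array([-68.40536354, 750.82919348, 895.79337727]), 'attitude': array([-0.14240557,  0.40021366,  0.85389386, -0.30069079])}
{'K': array([[424.13205836,   0.        , 257.51726431],
       [  0.        , 424.13205836, 188.1178527 ],
       [  0.        ,   0.        ,   1.        ]]), 'k1': 0.005988331271328255, 'eye': array([ 392.22124634,   15.82620717, 1431.19296668]), 'attitude': array([-0.04527033,  0.04401318,  0.70697182, -0.70441769])}
{'time_s': 0.1, 'q': array([ 1.06510844,  0.38415282,  0.01636608,  1.37105494, -0.00628669,
        1.38823099, -0.04651026]), 'joint_velocities': array([-0.00026484, -0.00286399, -0.00035461, -0.00447175, -0.00142104,
       -0.00030264, -0.00164535]), 'joint_torque': array([ 3.13296310e-03, -6.29134512e+01,  8.47776588e-01, -3.72758567e+01,
        1.68013014e-02,  1.03350551e-02,  9.71390008e-07]), 'eef_pos': array([ 267.62118104, -564.28656845,  230.37694343]), 'orientation': array([ 9.75584898e-01,  2.19620811e-01, -2.15177750e-04, -8.72178923e-04]), 'ft_force': array([ 0.66198347,  0.59660959, -0.67425109]), 'wrist_torque': array([ 0.02022753,  0.02123428, -0.00204933]), 'gripper_force': 0.0, 'gripper_width': 85.5554364903986}
```

View pics/top0.png

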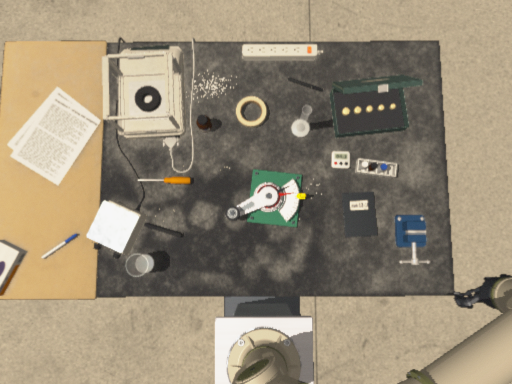

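View pics/scene0.png

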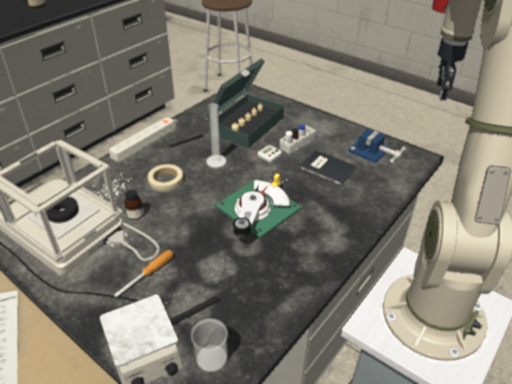

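The top view shows the fixture at about (275,198), roller at (235,212), yellow tab at (302,196), screwdriver at (180,181), pen at (163,229), notebook at (360,213) and timer at (341,160). Up in the picture is +x and left is +y.

```bash
python3 - <<'E'
from h import *
im=cv2.imread("pics/top0.png");h=cv2.cvtColor(im,cv2.COLOR_BGR2HSV)
cr=im[155:240,215:320];cv2.imwrite("pics/c0.png",cv2.resize(cr,None,fx=7,fy=7,interpolation=cv2.INTER_CUBIC))
roi=np.zeros(h.shape[:2],np.uint8);roi[155:240,215:320]=1
g=cv2.inRange(h,(60,60,30),(95,255,200))*roi
ys,xs=np.nonzero(g);P=np.array([onz("top",u,v,12)[:2] for u,v in zip(xs,ys)],np.float32)
r=cv2.minAreaRect(P);print("plate",r,cv2.boxPoints(r).round(1).tolist())
for nm,lo,hi,z in(("tab",(22,120,120),(34,255,255),54),("needle",(0,150,110),(8,255,255),36)):
  for n in("top","scene"):
    I=cv2.imread(f"pics/{n}0.png");m=cv2.inRange(cv2.cvtColor(I,cv2.COLOR_BGR2HSV),lo,hi)
    m[:, :215]=0;m[:,320:]=0;m[:155]=0;m[240:]=0
    ys,xs=np.nonzero(m)
    if len(xs):print(nm,n,len(xs),xs.mean(),ys.mean(),onz(n,xs.mean(),ys.mean(),z).round(1), xs.min(),xs.max(),ys.min(),ys.max())
print("roller",onz("top",235,212,77))
E
```

```text
plate ((540.4010009765625, -38.500389099121094), (168.96243286132812, 180.80767822265625), 83.80292510986328) [[441.3999938964844, -112.69999694824219], [621.2000122070312, -132.1999969482422], [639.4000244140625, 35.70000076293945], [459.6000061035156, 55.20000076293945]]
tab top 49 301.0612244897959 195.3673469387755 [ 542.8 -124.1   54. ] 297 305 193 198
tab scene 80 276.1625 179.8125 [ 539.8 -117.6   54. ] 272 280 173 185
needle top 20 280.95 194.65 [547.4 -59.5  36. ] 275 285 193 204
needle scene 2 261.5 192.0 [552.2 -65.1  36. ] 261 262 192 192
roller [487.57633178  90.16800331  77.        ]
```

View pics/c0.png

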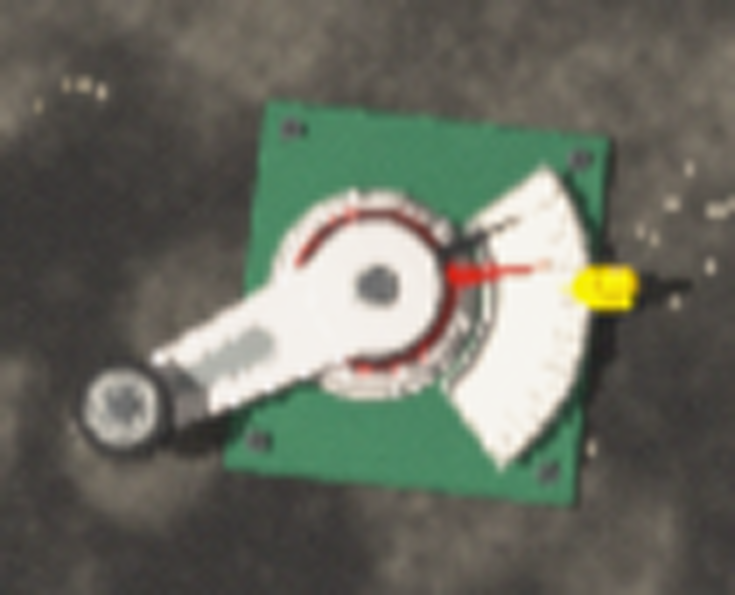

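The zoomed crop shows the roller at (123,405), pivot bolt (378,285), pointer up-right, needle tip at about (545,266) and tab at (605,288). Up-scale therefore means pushing the roller in +x.

```bash
cat >> h.py <<'E'
def c2p(x,y,x0=215,y0=155,s=7): return (x+.5)/s-.5+x0,(y+.5)/s-.5+y0
E
python3 - <<'E'
from h import *
p=onz("top",*c2p(378,285),52)[:2]; r=onz("top",*c2p(123,405),80)[:2]
d=r-p;print(p,r,np.hypot(*d),np.degrees(np.arctan2(d[1],d[0])))
print("scene px of pivot, roller", proj("scene",[*p,52]),proj("scene",[*r,80]))
t=onz("top",*c2p(605,288),58)[:2]-p;print("tab",np.hypot(*t),np.degrees(np.arctan2(t[1],t[0])))
a=np.arctan2(d[1],d[0])
for q in(0,.3,.6,.9,1.1):
    c=p+130*np.array([np.cos(a-q),np.sin(a-q)]);u=np.array([np.cos(a-q-np.pi/2),np.sin(a-q-np.pi/2)])
    print(q,c.round(1),(c-u*34.5).round(1),(c-u*50).round(1),np.degrees(a-q-np.pi/2).round(1))
E
```

```text
[543.65211205 -18.09643955] [486.03089529  99.10928421] 130.60392912424834 116.17986635243714
scene px of pivot, roller [253.57751514 197.35235628] [242.43026677 221.93114341]
tab 105.43075942697605 -91.33299412583908
0 [486.3  98.6] [455.3  83.3] [441.4  76.5] 26.2
0.3 [523.3 110.3] [489.3 104.9] [473.9 102.5] 9.0
0.6 [562.2 110.6] [528.  115.5] [512.7 117.7] -8.2
0.9 [599.4  99.4] [568.2 114.1] [554.2 120.8] -25.4
1.1 [621.6  85.9] [594.  106.6] [581.6 115.9] -36.8
```

```bash
python3 -m jog '[[[0,0.03,0.045,0,0],[0,0.06,0.09,0,0],[0,0.08,0.135,0,0],[0,0.1,0.18,0,0],[0,0.12,0.225,0,0],[0,0.14,0.27,0,0],[0,0.15,0.32,0,0],[0,0.16,0.365,0,0]]]'
```

```text
time_s: 0.9
eef_pos: [427.4, -199.5, 231.0]
orientation: [0.976, 0.22, -0.0, -0.0]
ft_force: [2.2, 0.9, 0.2]
gripper_width: -0.2
gripper_force: 0.0
```

```bash
python3 -m jog '[[[0,0.003,0.05,0,0],[0,0.003,0.1,0,0],[0,0.003,0.15,0,0],[0,0.005,0.2,-0.01,0],[0,0.008,0.24,-0.04,0],[0,0.01,0.272,-0.08,0],[0,0.01,0.272,-0.13,0],[0,0.01,0.272,-0.171,0]]]'; python3 -m jog '[[[0,0,0,0,0],[0,0,0,0,0]]]'; python3 - <<'E'
from h import *
im=read_camera("scene");cr=im[140:270,180:320];cv2.imwrite("pics/s1.png",cv2.cvtColor(cv2.resize(cr,None,fx=4,fy=4,interpolation=3),cv2.COLOR_RGB2BGR))
E
```

```text
time_s: 1.7
eef_pos: [436.6, 71.7, 58.4]
orientation: [0.975, 0.221, 0.0, -0.0]
ft_force: [0.4, -1.6, 0.9]
gripper_width: 0.1
gripper_force: 0.0
time_s: 1.9
eef_pos: [437.1, 70.4, 60.7]
orientation: [0.976, 0.22, -0.001, -0.0]
ft_force: [0.3, -0.2, 0.7]
gripper_width: 0.2
gripper_force: 0.0
```

View pics/s1.png

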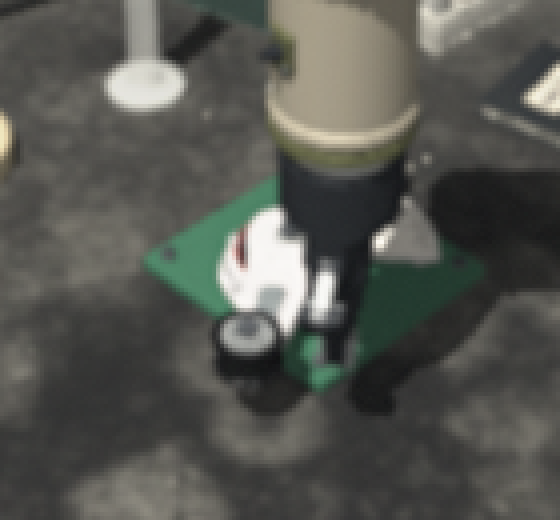

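```bash
python3 -m jog '[[[0,0.006,0.006,0,0],[0,0.012,0.011,0,0],[0,0.015,0.013,0,0],[0,0.018,0.015,0,0],[0,0.02,0.016,0,0]]]'; python3 - <<'E'
from h import *
print(get_state()["ft_force"],get_state()["eef_pos"])
E
```

```text
time_s: 2.45
eef_pos: [457.1, 86.3, 60.3]
orientation: [0.976, 0.22, -0.001, 0.0]
ft_force: [-3.3, -1.5, 2.4]
gripper_width: -0.3
gripper_force: 2.1
[-3.32071611 -1.46140832  2.36754727] [457.13907754  86.28369663  60.33904651]
```

```bash
cat > arc.py <<'E'
from h import *
import sys
P=np.array([543.65,-18.1])
def arc(steps):
    e=get_state()["eef_pos"][:2]
    for d in steps:
        c,s=np.cos(d),np.sin(d);v=e-P
        n=P+[v[0]*c+v[1]*s,-v[0]*s+v[1]*c]
        print("%.3f [0,%.4f,%.4f,0,%.2f]"%(d,*((n-e)/1000),-np.degrees(d)))
arc([float(x) for x in sys.argv[1:]])
E
python3 arc.py .05 .1 .15 .2 .25 .3 .35 .4
```

```text
0.050 [0,0.0053,0.0042,0,-2.86]
0.100 [0,0.0109,0.0081,0,-5.73]
0.150 [0,0.0166,0.0118,0,-8.59]
0.200 [0,0.0225,0.0151,0,-11.46]
0.250 [0,0.0285,0.0182,0,-14.32]
0.300 [0,0.0347,0.0209,0,-17.19]
0.350 [0,0.0410,0.0233,0,-20.05]
0.400 [0,0.0475,0.0254,0,-22.92]
```

```bash
python3 -m jog '[[[0,0.0053,0.0042,0,-2.9],[0,0.0109,0.0081,0,-5.7],[0,0.0166,0.0118,0,-8.6],[0,0.0225,0.0151,0,-11.5],[0,0.0285,0.0182,0,-14.3],[0,0.0347,0.0209,0,-17.2],[0,0.041,0.0233,0,-20.1],[0,0.0475,0.0254,0,-22.9]]]'; python3 arc.py .03 .06 .09 .12 .15 .18 .21 .24
```

```text
time_s: 3.25
eef_pos: [503.7, 111.8, 59.9]
orientation: [1.0, 0.021, -0.001, 0.0]
ft_force: [-5.7, -0.1, 5.4]
gripper_width: -0.2
gripper_force: 3.1
0.030 [0,0.0039,0.0011,0,-1.72]
0.060 [0,0.0079,0.0022,0,-3.44]
0.090 [0,0.0118,0.0031,0,-5.16]
0.120 [0,0.0158,0.0038,0,-6.88]
0.150 [0,0.0199,0.0045,0,-8.59]
0.180 [0,0.0239,0.0051,0,-10.31]
0.210 [0,0.0280,0.0055,0,-12.03]
0.240 [0,0.0320,0.0058,0,-13.75]
```

```bash
python3 -m jog '[[[0,0.0039,0.0011,0,-1.7],[0,0.0079,0.0022,0,-3.4],[0,0.0118,0.003,0,-5.2],[0,0.0158,0.0038,0,-6.9],[0,0.0199,0.0045,0,-8.6],[0,0.0239,0.005,0,-10.3],[0,0.028,0.0055,0,-12],[0,0.032,0.0058,0,-13.8]]]'; python3 arc.py .02 .04 .06 .08
```

```text
time_s: 4.05
eef_pos: [535.4, 118.2, 59.9]
orientation: [0.995, -0.099, -0.002, 0.0]
ft_force: [-5.8, 1.0, 3.7]
gripper_width: -0.1
gripper_force: 3.5
0.020 [0,0.0027,0.0001,0,-1.15]
0.040 [0,0.0055,0.0002,0,-2.29]
0.060 [0,0.0082,0.0003,0,-3.44]
0.080 [0,0.0109,0.0002,0,-4.58]
```

```bash
python3 -m jog '[[[0,0.0027,0.0001,0,-1.1],[0,0.0055,0.0002,0,-2.3],[0,0.0068,0.0002,0,-2.9],[0,0.0068,0.0002,0,-2.9]]]'; python3 arc.py .02 .04 .05
```

```text
time_s: 4.45
eef_pos: [542.2, 118.6, 59.9]
orientation: [0.992, -0.123, -0.002, 0.0]
ft_force: [-6.3, 1.7, 4.0]
gripper_width: 0.1
gripper_force: 3.4
0.020 [0,0.0027,0.0000,0,-1.15]
0.040 [0,0.0055,-0.0001,0,-2.29]
0.050 [0,0.0068,-0.0001,0,-2.86]
```

```bash
python3 -m jog '[[[0,0.0027,0,0,-1.1],[0,0.0055,-0.0001,0,-2.3],[0,0.0068,-0.0001,0,-2.9],[0,0.0068,-0.0001,0,-2.9]]]'; python3 arc.py .02 .04 .05
```

```text
time_s: 4.85
eef_pos: [548.9, 118.7, 59.9]
orientation: [0.989, -0.148, -0.002, -0.0]
ft_force: [-6.6, 2.3, 4.4]
gripper_width: 0.1
gripper_force: 3.5
0.020 [0,0.0027,-0.0001,0,-1.15]
0.040 [0,0.0055,-0.0003,0,-2.29]
0.050 [0,0.0068,-0.0004,0,-2.86]
```

```bash
python3 -m jog '[[[0,0.0027,-0.0001,0,-1.1],[0,0.0055,-0.0003,0,-2.3],[0,0.0068,-0.0004,0,-2.9],[0,0.0068,-0.0004,0,-2.9]]]'; python3 arc.py .02 .04 .05
```

```text
time_s: 5.25
eef_pos: [555.7, 118.5, 59.9]
orientation: [0.985, -0.173, -0.002, -0.0]
ft_force: [-6.9, 3.1, 4.7]
gripper_width: -0.1
gripper_force: 3.6
0.020 [0,0.0027,-0.0003,0,-1.15]
0.040 [0,0.0055,-0.0006,0,-2.29]
0.050 [0,0.0068,-0.0008,0,-2.86]
```

```bash
python3 -m jog '[[[0,0.0027,-0.0003,0,-1.1],[0,0.0055,-0.0006,0,-2.3],[0,0.0068,-0.0008,0,-2.9],[0,0.0068,-0.0008,0,-2.9]]]'; python3 arc.py .02 .04 .05
```

```text
time_s: 5.65
eef_pos: [562.5, 117.9, 60.0]
orientation: [0.98, -0.198, -0.002, -0.0]
ft_force: [-8.0, 2.0, 3.8]
gripper_width: -0.2
gripper_force: 3.7
0.020 [0,0.0027,-0.0004,0,-1.15]
0.040 [0,0.0054,-0.0009,0,-2.29]
0.050 [0,0.0068,-0.0011,0,-2.86]
```

```bash
python3 -m jog '[[[0,0.0027,-0.0004,0,-1.1],[0,0.0054,-0.0009,0,-2.3],[0,0.0068,-0.0011,0,-2.9],[0,0.0068,-0.0011,0,-2.9]]]'; python3 arc.py .02 .04 .05
```

```text
time_s: 6.05
eef_pos: [569.1, 117.2, 59.9]
orientation: [0.975, -0.223, -0.002, -0.0]
ft_force: [-8.5, 4.3, 4.6]
gripper_width: -0.1
gripper_force: 4.3
0.020 [0,0.0027,-0.0005,0,-1.15]
0.040 [0,0.0054,-0.0011,0,-2.29]
0.050 [0,0.0067,-0.0014,0,-2.86]
```

```bash
python3 -m jog '[[[0,0.002,-0.0004,0,-0.9],[0,0.0034,-0.0007,0,-1.4],[0,0.0034,-0.0007,0,-1.4]]]'; python3 arc.py .01 .02 .03 .04 .05
```

```text
time_s: 6.35
eef_pos: [572.0, 117.0, 59.9]
orientation: [0.972, -0.234, -0.002, -0.0]
ft_force: [-9.8, 4.2, 5.8]
gripper_width: 0.1
gripper_force: 5.2
0.010 [0,0.0013,-0.0003,0,-0.57]
0.020 [0,0.0027,-0.0006,0,-1.15]
0.030 [0,0.0040,-0.0009,0,-1.72]
0.040 [0,0.0054,-0.0012,0,-2.29]
0.050 [0,0.0067,-0.0016,0,-2.86]
```

```bash
python3 -m jog '[[[0,0.0013,-0.0003,0,-0.6],[0,0.0027,-0.0006,0,-1.1],[0,0.0027,-0.0006,0,-1.1]]]'; python3 arc.py .01 .02 .03 .04 .05
```

```text
time_s: 6.65
eef_pos: [574.4, 116.9, 59.9]
orientation: [0.97, -0.243, -0.003, -0.0]
ft_force: [-10.8, 5.3, 6.6]
gripper_width: -0.0
gripper_force: 6.0
0.010 [0,0.0013,-0.0003,0,-0.57]
0.020 [0,0.0027,-0.0006,0,-1.15]
0.030 [0,0.0040,-0.0010,0,-1.72]
0.040 [0,0.0054,-0.0013,0,-2.29]
0.050 [0,0.0067,-0.0017,0,-2.86]
```

```bash
python3 -m jog '[[[0,0.0015,-0.0003,0,-0.6],[0,0.003,-0.0007,0,-1.1],[0,0.003,-0.0007,0,-1.1],[0,0.003,-0.0007,0,-1.1],[0,0.003,-0.0007,0,-1.1]]]'; python3 -c "
from station import *
print(get_state()['ft_force'])"; python3 arc.py .01 .02 .03
```

```text
time_s: 7.15
eef_pos: [576.9, 116.8, 59.9]
orientation: [0.968, -0.252, -0.003, -0.001]
ft_force: [-11.6, 6.6, 7.3]
gripper_width: 0.1
gripper_force: 6.8
[-11.62286681   6.61100638   7.3267011 ]
0.010 [0,0.0013,-0.0003,0,-0.57]
0.020 [0,0.0027,-0.0007,0,-1.15]
0.030 [0,0.0040,-0.0011,0,-1.72]
```

```bash
python3 -m jog '[[[0,0.001,-0.0003,0,-0.4],[0,0.002,-0.0005,0,-0.8],[0,0.002,-0.0005,0,-0.8],[0,0.002,-0.0005,0,-0.8],[0,0.002,-0.0005,0,-0.8],[0,0.002,-0.0005,0,-0.8],[0,0.002,-0.0005,0,-0.8]]]'; python3 arc.py -.02 -.04 -.06 -.09 -.12 -.15 -.18 -.21
```

```text
time_s: 7.85
eef_pos: [578.6, 116.7, 59.9]
orientation: [0.966, -0.259, -0.003, -0.001]
ft_force: [-12.6, 7.0, 6.9]
gripper_width: 0.2
gripper_force: 7.5
-0.020 [0,-0.0027,0.0007,0,1.15]
-0.040 [0,-0.0054,0.0013,0,2.29]
-0.060 [0,-0.0081,0.0019,0,3.44]
-0.090 [0,-0.0123,0.0026,0,5.16]
-0.120 [0,-0.0164,0.0032,0,6.88]
-0.150 [0,-0.0205,0.0037,0,8.59]
-0.180 [0,-0.0247,0.0041,0,10.31]
-0.210 [0,-0.0289,0.0043,0,12.03]
```

The arm is firmly on the stop at about 14.5 N and was held there. Now easing it back.

```bash
python3 -m jog '[[[0,-0.0027,0.0007,0,1.1],[0,-0.0054,0.0013,0,2.3],[0,-0.0081,0.0019,0,3.4],[0,-0.0123,0.0026,0,5.2],[0,-0.0164,0.0032,0,6.9],[0,-0.0205,0.0037,0,8.6],[0,-0.0247,0.0041,0,10.3],[0,-0.0289,0.0043,0,12]]]'; python3 arc.py -.04 -.08 -.12 -.16 -.2 -.24 -.28 -.32
```

```text
time_s: 8.65
eef_pos: [551.2, 118.5, 59.9]
orientation: [0.988, -0.157, -0.002, -0.0]
ft_force: [-7.1, 2.6, 3.1]
gripper_width: 0.1
gripper_force: 3.5
-0.040 [0,-0.0055,0.0002,0,2.29]
-0.080 [0,-0.0109,0.0002,0,4.58]
-0.120 [0,-0.0164,-0.0001,0,6.88]
-0.160 [0,-0.0219,-0.0005,0,9.17]
-0.200 [0,-0.0273,-0.0012,0,11.46]
-0.240 [0,-0.0327,-0.0021,0,13.75]
-0.280 [0,-0.0380,-0.0032,0,16.04]
-0.320 [0,-0.0433,-0.0046,0,18.33]
```

```bash
python3 -m jog '[[[0,-0.0055,0.0002,0,2.3],[0,-0.0109,0.0002,0,4.6],[0,-0.0164,-0.0001,0,6.9],[0,-0.0219,-0.0005,0,9.2],[0,-0.0273,-0.0012,0,11.5],[0,-0.0327,-0.0021,0,13.8],[0,-0.038,-0.0032,0,16],[0,-0.0433,-0.0046,0,18.3]]]'; python3 arc.py -.04 -.08 -.12 -.16 -.2 -.24 -.28 -.32
```

```text
time_s: 9.45
eef_pos: [508.1, 112.7, 59.8]
orientation: [1.0, 0.002, -0.001, 0.0]
ft_force: [-5.5, 0.1, 3.7]
gripper_width: 0.1
gripper_force: 2.8
-0.040 [0,-0.0052,-0.0015,0,2.29]
-0.080 [0,-0.0103,-0.0033,0,4.58]
-0.120 [0,-0.0154,-0.0052,0,6.88]
-0.160 [0,-0.0204,-0.0073,0,9.17]
-0.200 [0,-0.0253,-0.0097,0,11.46]
-0.240 [0,-0.0301,-0.0122,0,13.75]
-0.280 [0,-0.0348,-0.0149,0,16.04]
-0.320 [0,-0.0393,-0.0178,0,18.33]
```

```bash
python3 -m jog '[[[0,-0.0052,-0.0015,0,2.3],[0,-0.0103,-0.0033,0,4.6],[0,-0.0154,-0.0052,0,6.9],[0,-0.0204,-0.0073,0,9.2],[0,-0.0253,-0.0097,0,11.5],[0,-0.0301,-0.0122,0,13.8],[0,-0.0348,-0.0149,0,16],[0,-0.0393,-0.0178,0,18.3]]]'; python3 arc.py -.04 -.08 -.12 -.16 -.2
```

```text
time_s: 10.25
eef_pos: [469.2, 94.2, 59.9]
orientation: [0.987, 0.16, -0.001, 0.0]
ft_force: [-4.9, -1.8, 2.0]
gripper_width: -0.2
gripper_force: 2.1
-0.040 [0,-0.0044,-0.0031,0,2.29]
-0.080 [0,-0.0087,-0.0063,0,4.58]
-0.120 [0,-0.0129,-0.0097,0,6.88]
-0.160 [0,-0.0169,-0.0133,0,9.17]
-0.200 [0,-0.0208,-0.0170,0,11.46]
```

```bash
python3 -m jog '[[[0,-0.0044,-0.0031,0,2.3],[0,-0.0087,-0.0063,0,4.6],[0,-0.0129,-0.0097,0,6.9],[0,-0.0169,-0.0133,0,6.9],[0,-0.0208,-0.017,0,6.9],[0,-0.035,-0.024,0,6.9],[0,-0.035,-0.024,0.03,6.9],[0,-0.035,-0.024,0.08,6.9]]]'; python3 - <<'E'
from h import *
im=read_camera("top");cv2.imwrite("pics/top2.png",im[:,:,::-1])
print(get_state()["eef_pos"])
E
```

```text
time_s: 11.05
eef_pos: [432.9, 70.0, 138.7]
orientation: [0.976, 0.218, -0.003, -0.001]
ft_force: [2.0, 0.1, 0.0]
gripper_width: 0.1
gripper_force: 0.0
[438.12482958  71.72187372 148.3467094 ]
```

```bash
python3 - <<'E'
from h import *
a=cv2.imread("pics/top2.png")[155:240,215:320];cv2.imwrite("pics/c2.png",cv2.resize(a,None,fx=7,fy=7,interpolation=2))
E
```

```text
(no output)
```

View pics/c2.png

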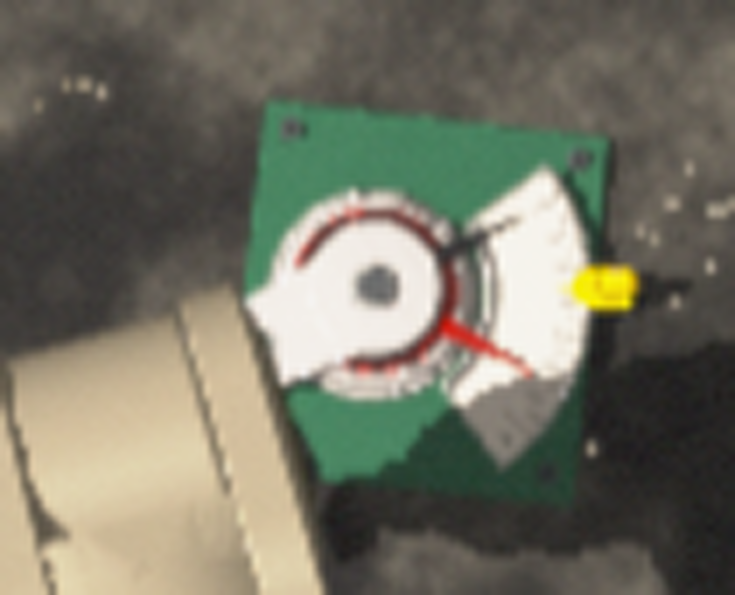

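The second crop shows the pointer back at rest, the needle tip moved to about (532,374) and the tab still at (605,288).

```bash
python3 - <<'E'
from h import *
P=np.array([543.65,-18.1])
I=cv2.imread("pics/top2.png");h=cv2.cvtColor(I,cv2.COLOR_BGR2HSV)
m=cv2.inRange(h,(0,90,90),(10,255,255))|cv2.inRange(h,(172,90,90),(180,255,255))
ys,xs=np.nonzero(m);Q=np.array([onz("top",u,v,36)[:2] for u,v in zip(xs,ys)])-P
r=np.hypot(*Q.T);k=(r>52)&(r<95);Q=Q[k]
print(k.sum(),r[k].max(),"needle angs",np.degrees(np.arctan2(Q[:,1],Q[:,0])).round(1),r[k].round(0))
t=onz("top",*c2p(532,374),36)[:2]-P;print("tip",np.hypot(*t),np.degrees(np.arctan2(t[1],t[0])))
m=cv2.inRange(h,(22,120,120),(34,255,255));m[:155]=0;m[240:]=0;m[:,:215]=0;m[:,330:]=0
ys,xs=np.nonzero(m)
for z in(54,58,62):
  c=onz("top",xs.mean(),ys.mean(),z)[:2]-P;print(z,"tab",c+P,np.hypot(*c),np.degrees(np.arctan2(c[1],c[0])))
# fixture
for a in(-91.3,-118):
  print(a,P+113*np.array([np.cos(np.radians(a)),np.sin(np.radians(a))]))
E
```

```text
14 81.57062985875604 needle angs [-116.7 -115.2 -121.6 -119.8 -118.2 -116.7 -122.7 -121.  -119.4 -118.
 -116.7 -119.2 -117.9 -119.9] [54. 57. 52. 55. 58. 61. 57. 60. 62. 65. 68. 70. 73. 82.]
tip 83.21159586167539 -119.24817537160713
54 tab [ 542.77196764 -124.12307086] 106.02670651843357 -90.47448539360279
58 tab [ 542.3346993  -123.71659397] 105.62478372896342 -90.71349852001944
62 tab [ 541.89743096 -123.31011708] 105.22471304100763 -90.95433334865345
-91.3 [ 541.08633131 -131.07091485]
-118 [ 490.59971341 -117.87307799]
```

```bash
python3 -m jog '[[[0.04,0.01,-0.025,0,8],[0.04,0.022,-0.05,0,16],[0.04,0.035,-0.075,0,24],[0.04,0.048,-0.1,0,32],[0.04,0.06,-0.125,0,40],[0.04,0.075,-0.15,0,48],[0.04,0.09,-0.18,0,56],[0.04,0.104,-0.204,0,64]]]'; python3 -m jog '[[[0.04,0,0,0,0],[0.04,0,0,0,0],[0.04,0,0,0,0]]]'; python3 - <<'E'
from h import *
s=get_state();M=R.from_quat(s["orientation"]).as_matrix();print(s["eef_pos"],M.round(3).tolist(),s["q"].round(2),s["ft_force"])
E
```

```text
time_s: 11.9
eef_pos: [540.1, -135.3, 140.3]
orientation: [0.71, 0.704, 0.0, 0.0]
ft_force: [0.7, -0.3, -0.6]
gripper_width: 39.8
gripper_force: 0.0
time_s: 12.2
eef_pos: [539.3, -132.1, 140.3]
orientation: [0.712, 0.702, 0.0, -0.0]
ft_force: [0.3, 0.1, -0.8]
gripper_width: 39.9
gripper_force: 0.0
[ 539.27525237 -132.08058991  140.27071646] [[0.013, 1.0, -0.0], [1.0, -0.013, 0.001], [0.001, -0.0, -1.0]] [ 0.6   0.34 -0.51  1.67  0.18  1.17  0.03] [ 0.34032983  0.13824202 -0.81483921]
```

```bash
python3 -m jog '[[[0.04,0.002,0,-0.025,0],[0.04,0.002,-0.001,-0.05,0],[0.04,0.002,-0.001,-0.075,0],[0.04,0.002,-0.001,-0.09,0],[0.04,0.002,-0.001,-0.096,0],[0.04,0.002,-0.001,-0.096,0]]]'; python3 -m jog '[[[0.025,0,0,0,0],[0.015,0,0,0,0],[0.012,0,0,0,0],[0.005,0,0,0,0],[0.005,0,0,0,0],[0.005,0,0,0,0]]]' 20; python3 arc.py .06 .12 .18 .24 .3 .36 .42 .46
```

```text
time_s: 12.8
eef_pos: [541.3, -133.6, 44.1]
orientation: [0.711, 0.703, -0.0, -0.0]
ft_force: [-0.5, 0.7, 0.3]
gripper_width: 39.8
gripper_force: 0.0
time_s: 13.4
eef_pos: [542.7, -134.5, 45.4]
orientation: [0.712, 0.703, 0.001, 0.001]
ft_force: [0.8, -0.3, 5.8]
gripper_width: 9.3
gripper_force: 24.5
0.060 [0,-0.0070,0.0003,0,-3.44]
0.120 [0,-0.0139,0.0010,0,-6.88]
0.180 [0,-0.0208,0.0021,0,-10.31]
0.240 [0,-0.0276,0.0036,0,-13.75]
0.300 [0,-0.0343,0.0055,0,-17.19]
0.360 [0,-0.0409,0.0078,0,-20.63]
0.420 [0,-0.0474,0.0105,0,-24.06]
0.460 [0,-0.0516,0.0125,0,-26.36]
```

```bash
python3 -m jog '[[[0.005,-0.007,0.0003,0.001,-3.4],[0.005,-0.0139,0.001,0.001,-6.9],[0.005,-0.0208,0.0021,0.001,-10.3],[0.005,-0.0276,0.0036,0.001,-13.8],[0.005,-0.0343,0.0055,0.001,-17.2],[0.005,-0.0409,0.0078,0.001,-20.6],[0.005,-0.0474,0.0105,0.001,-24.1],[0.005,-0.0474,0.0105,0.001,-24.1]]]'; python3 arc.py .02 .04 .06 .08; python3 - <<'E'
from h import *
im=read_camera("top")[:,:,::-1];cv2.imwrite("pics/top3.png",im)
im=read_camera("scene")[:,:,::-1];cv2.imwrite("pics/sc3.png",im)
a=cv2.imread("pics/top3.png")[155:240,235:320];b=cv2.imread("pics/sc3.png")[160:245,220:305]
cv2.imwrite("pics/c3.png",np.hstack([cv2.resize(x,(400,400),interpolation=2) for x in(a,b)]))
E
```

```text
time_s: 14.2
eef_pos: [493.7, -123.1, 45.5]
orientation: [0.843, 0.538, 0.0, -0.0]
ft_force: [0.6, 3.1, 0.3]
gripper_width: 9.2
gripper_force: 24.0
0.020 [0,-0.0021,0.0010,0,-1.15]
0.040 [0,-0.0042,0.0021,0,-2.29]
0.060 [0,-0.0062,0.0032,0,-3.44]
0.080 [0,-0.0082,0.0043,0,-4.58]
```

View pics/c3.png

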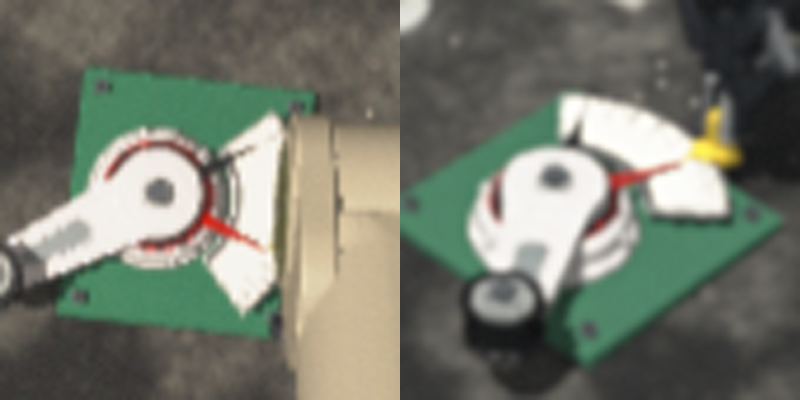

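The tab is held at about -115.5° and the needle stands at about -119°; in the scene half the needle tip (690,160) is just short of the tab's index (690,152). Last few degrees, then release and back off.

```bash
python3 -m jog '[[[0.005,-0.003,0.0015,0,-1.5],[0.005,-0.0057,0.0029,0,-3.1],[0.005,-0.0057,0.0029,0,-3.1],[0.005,-0.0057,0.0029,0,-3.1],[0.02,-0.0057,0.0029,0,-3.1],[0.035,-0.0057,0.0029,0,-3.1],[0.035,-0.0057,0.0029,0,-3.1]]]'; python3 -m jog '[[[0.035,0,0,0.03,0],[0.035,0,0,0.07,0],[0.035,0,-0.02,0.1,0],[0.035,0.01,-0.06,0.1,0],[0.035,0.01,-0.11,0.1,0],[0.035,0.01,-0.15,0.1,0],[0.035,0.01,-0.19,0.1,0],[0.035,0.01,-0.19,0.1,0]]]';python3 - <<'E'
from h import *
P=np.array([543.65,-18.1])
im=read_camera("top")[:,:,::-1];cv2.imwrite("pics/top4.png",im)
im=read_camera("scene")[:,:,::-1];cv2.imwrite("pics/sc4.png",im)
a=cv2.imread("pics/top4.png")[155:240,235:320];b=cv2.imread("pics/sc4.png")[160:245,220:305]
cv2.imwrite("pics/c4.png",np.hstack([cv2.resize(x,(400,400),interpolation=2) for x in(a,b)]))
I=cv2.imread("pics/top4.png");h=cv2.cvtColor(I,cv2.COLOR_BGR2HSV)
m=cv2.inRange(h,(20,110,100),(34,255,255));m[:155]=0;m[240:]=0;m[:,:215]=0;m[:,330:]=0
ys,xs=np.nonzero(m)
for z in(37,54,62):
  c=onz("top",xs.mean(),ys.mean(),z)[:2]-P;print(len(xs),z,"tab",c+P,np.hypot(*c),np.degrees(np.arctan2(c[1],c[0])))
m=cv2.inRange(h,(0,90,90),(10,255,255))|cv2.inRange(h,(172,90,90),(180,255,255))
ys,xs=np.nonzero(m);Q=np.array([onz("top",u,v,36)[:2] for u,v in zip(xs,ys)])-P
r=np.hypot(*Q.T);k=(r>56)&(r<95);Q=Q[k].mean(0);print("needle",np.degrees(np.arctan2(Q[1],Q[0])))
E
```

```text
time_s: 15.0
eef_pos: [487.6, -121.4, 44.8]
orientation: [0.857, 0.515, -0.001, -0.0]
ft_force: [-0.7, -0.1, -0.6]
gripper_width: 35.2
gripper_force: 0.0
time_s: 15.8
eef_pos: [495.4, -318.5, 144.3]
orientation: [0.859, 0.511, -0.002, 0.0]
ft_force: [0.9, -0.6, 0.2]
gripper_width: 34.9
gripper_force: 0.0
54 37 tab [ 491.17667534 -112.22275648] 107.76151023489061 -119.13961465423407
54 54 tab [ 489.97006884 -110.66139988] 107.00069045481973 -120.1111018231308
54 62 tab [ 489.40225401 -109.92664384] 106.65341280538297 -120.57300499156977
needle -118.46705319297719
```

View pics/c4.png

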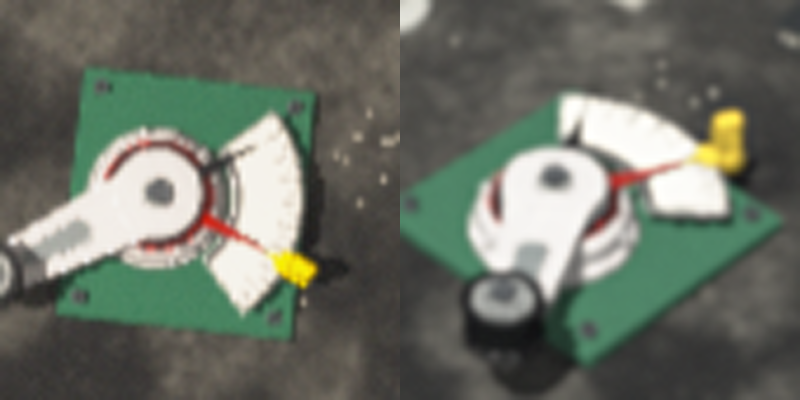

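Both views show the tab's index in line with the needle (about 1° apart, roughly 1.5 mm). The arm is at rest and the gripper is clear.

```bash
python3 -m jog '[[[0.035,0,0,0,0],[0.035,0,0,0,0]]]'; python3 -c "
from station import *
print(close_job())"
```

```text
time_s: 16.1
eef_pos: [498.8, -309.2, 145.3]
orientation: [0.856, 0.517, 0.0, -0.0]
ft_force: [0.6, 0.8, -0.3]
gripper_width: 35.0
gripper_force: 0.0
the job is handed in; nothing more can be done
None
```

I handed the job in at 16.1 s (no verdict was returned): I pushed the arm onto its rubber stop at about 14.5 N horizontally (about 16 N in all), eased it back to rest, and slid the yellow tab to within about 1–2 mm of the needle tip by the camera.

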